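# Take a stack of dry-bath blocks apart

### The arm

A 6-joint arm with a two-finger parallel gripper is mounted at the origin on a cart in front of the work surface, level with it; the furniture and walls round the work are solid. World frame = base frame: x ahead of the robot, y to its left, z up, the work surface at z = 0. Lengths are in m, angles in rad, forces in N, time in s.
With the tool pointing down it reaches from about 0.375 to 0.975 m from the base axis. Payload 3.8 kg.
Tool frame: the origin (TCP) lies midway between the tips of the shut fingers; the grasp point (between the pads) lies 19 mm behind it; z points along the fingers, y is the direction in which the jaws open and shut (so a half turn about z gives the same grasp; the last joint's range is limited). The gripper opens to 85 mm and grips with 20 to 120 N. Pads are 22 mm wide; open, the fingers measure 114 mm over their backs; the gripper's body (76 mm by 85 mm) begins 54 mm behind the grasp point. The pads swing forward as they close: fully open they stand 13 mm farther back than shut.
Start: joints at [-1.34, 0.264, 1.604, -0, 1.274, -0.037], TCP at [0.179, -0.651, 0.231] pointing down, gripper open.
Joint ranges: [-2.63, 2.63], [-0.94, 2.18], [0.31, 2.57], [-1.31, 4.45], [0, 2.66], [-2.55, 2.55]. Speed limits (rad/s): [2.57, 2.57, 3.14, 3.14, 3.14, 3.14].

### API

Orientations are given as a rotation vector (axis times angle).
In Python, from workcell import bot gives the robot as it stands.
- The arm moves only by the tool drive_tool, never from a script. Its argument "deltas" is a list of rows, each an object with "hand": the opening, from 0 (shut) to 1 (fully open); "offset": the shift along the world's x, y, z in cm, a list of three; "angular": the turn, a rotation vector about the world's x, y, z in degrees, a list of three. A call has 1 to 8 rows; each row is the pose to reach, as a shift and turn from the pose commanded when the call began; what a row does not reach only later rows make up. A row lasts 1/8 s, in which the tool goes at most 62.5 mm and 10.7 degrees, less where a joint would pass 70% of its speed; a pose out of reach is approached as far as the arm can. A call with a gripper value outside its range is refused whole. The fingers move at their own pace and stop on an object; "force" is the grip in N (left out, the last holds). Time passes only in rows, so rows that repeat a pose let the fingers close. It gives the time, the measured TCP pose, the force and the opening at its end, in the units of the state.
- bot.read_state(): the state, without advancing time (a new reading comes with each control period).
- bot.read_camera(name): name is "scene" or "side" or "wrist"; returns a dict with "frame" (400x640x3 uint8, blue, green, red), "mtx" (3x3 intrinsics, pixels), "k1" (the pictures are not rectified: a ray, as slopes to the right and down, at radius r is drawn at 1 + k1 r^2 times it, then the intrinsics apply), "R" (3x3) and "t" (3): a world point X has camera coordinates R X + t. Camera axes: x right, y down, z forward; pixel columns grow to the right and rows downward; lengths in m; the calibration is good to about 2 mm. A picture is of the moment at which its call begins. There is no depth.
- bot.finish_job(): hands the job in, once; it reports no verdict.
The state is a dict: "time": time; "q": joint angles; "joint_vel": joint speeds; "joint_torque": joint torques, N m; "tool_pos": TCP position; "tcp_rot": TCP orientation; "wrist_force": force on the tool from outside, world axes, zero at the start; "torque": the same for the moment, N m; "width": opening from 0.0 (shut) to 1.0 (fully open).
Only numpy, scipy, OpenCV 4.12 (cv2) and the standard library are available. Lean on these libraries where they do the work, as an engineer would, in place of code of your own. Each camera call takes 0.05 s, during which the arm holds its last target. There are 200 camera calls.

### The job

Take the stack of heating blocks apart, from the top down. First lift the vial straight up out of its well and stand it in the round white dish; then put the orange and the blue block flat into the trays of their own colours, in either order, and last the big bare-metal block flat into the grey tray. Keep the vial upright and leave the beaker and the timer where they are.

Things in the scene. Friction and masses are not known exactly. Their poses are not given: they have to be found in the camera images.
- vial_centre (a point): Clear glass vial with a white screw cap, round, 24 mm diameter, 56 mm tall (the cap is the top 12 mm). The point is its centre, 28 mm above its foot; z runs up its axis. It stands in the well of the orange block with its lower 30 mm inside (1.5 mm total clearance) and its upper 26 mm sticking out. About 22 g.
- orange_block_centre (a point): Orange anodised aluminium block, 44 x 44 x 40 mm high, round well in its top (25.5 mm wide, 30 deep) holding the vial. The point is its centre, 20 mm above its underside; axes along its edges, z up. It lies on one end of the big block, 14 mm from the other small block along x: fingers fit only on its y sides, where the big block's top runs 6 mm past it. About 0.16 kg.
- blue_block_centre (a point): Blue anodised aluminium block, 44 x 44 x 40 mm high, round well in its top (25.5 mm wide, 30 deep), empty. The point is its centre, 20 mm above its underside; axes along its edges, z up. It lies on one end of the big block, 14 mm from the other small block along x: fingers fit only on its y sides, where the big block's top runs 6 mm past it. About 0.16 kg.
- big_block_centre (a point): Bare silver aluminium block, 106 x 56 x 30 mm high (long along its x axis, 56 mm wide along y), three small tube wells across the middle of its top. The point is its centre, 15 mm above its underside. It stands on the worktop and carries the two small blocks. About 0.42 kg.
- vial_dish_floor (a point): Fixed shallow round white dish, 62 mm over its foot, bore 42 mm, rim 9 mm above the worktop. The point is the middle of its floor, 3 mm above the worktop.
- orange_tray_floor (a point): Fixed orange square tray, 78 x 78 mm outside, 70 x 70 mm inside, rim 7 mm above the worktop. The point is the middle of its floor, 3 mm above the worktop; axes along its edges. It is the place of the orange block.
- blue_tray_floor (a point): Fixed blue square tray, 78 x 78 mm outside, 70 x 70 mm inside, rim 7 mm above the worktop. The point is the middle of its floor, 3 mm above the worktop; axes along its edges. It is the place of the blue block.
- grey_tray_floor (a point): Fixed mid-grey oblong tray, 140 (its x axis) x 90 mm (its y axis) outside, 132 x 82 mm inside, rim 7 mm above the worktop. The point is the middle of its floor, 3 mm above the worktop. It is the place of the big bare-metal block, whose long side goes along the tray's long side.
- small_beaker_centre (a point): Bystander: small glass beaker, 55 x 61 mm, 56 mm tall, loose; to be left alone. The point is its centre, 28 mm up.
- bench_timer_centre (a point): Bystander: white bench timer with a display and three buttons, 58 x 66 x 20 mm, loose; to be left alone. The point is its centre, 10 mm up.
Mind the look-alikes: they are no part of the job. What is shaped like the part that bears orange_block_centre but green or turquoise is not meant.

How it is judged:
By the outcome, as a careful person would: the job done as asked, in the order asked, and still so for the second after the job is handed in, with the robot touching nothing.
It also fails if it takes over 122 s, if anything falls off the work surface, if the arm or the gripper's body presses on something with over 40 N, if the wrist force passes 120 N, or if a joint passes its speed limit or range.

## Working session

There is one attempt and no reset: what is moved stays moved. The work goes in short steps, Python scripts to look and compute and a tool call to move; the robot and the scene stay as the last step left them, time stands still between calls to the robot, and variables do not carry over. Pictures are saved under pics/ and viewed, about 12 in all and at most 16, crops included, and the job is handed in when it is done.

Besides the shell and the picture viewer there is one more tool, called after "Request:" as name(argument=value, ...), one argument or row to a line, values as JSON. drive_tool: Moves the arm, as the interface text tells. Its arguments: {"type":"object","properties":{"deltas":{"type":"array"},"force":{"type":"number"}},"required":["deltas"]}

```bash
mkdir -p pics; cat > h.py <<'E'
import numpy as np, cv2
from workcell import bot
def cam(n):
    return bot.read_camera(n)
def ray(c,u,v):
    k=c["mtx"]; p=cv2.undistortPoints(np.array([[[u,v]]],float),np.array(k),np.array([c["k1"],0,0,0.]))[0,0]
    R=np.array(c["R"]);t=np.array(c["t"]).ravel()
    return -R.T@t, R.T@np.array([p[0],p[1],1.])
def onz(c,u,v,z):
    o,d=ray(c,u,v); return o+d*(z-o[2])/d[2]
def proj(c,X):
    p,_=cv2.projectPoints(np.array(X,float).reshape(-1,3),cv2.Rodrigues(np.array(c["R"]))[0],np.array(c["t"],float).ravel(),np.array(c["mtx"]),np.array([c["k1"],0,0,0.]))
    return p[:,0]
E
cat > a.py <<'E'
from h import *
import pickle
s=bot.read_state();print({k:np.round(v,3) for k,v in s.items()})
for n in("scene","side","wrist"):
    c=cam(n);pickle.dump(c,open(n+".pkl","wb"));cv2.imwrite(f"pics/{n}0.png",c["frame"]);o,d=ray(c,320,200);print(n,o,d/np.linalg.norm(d),c["k1"],c["mtx"][0])
E
python3 a.py
```

```text
{'time': np.float64(0.0), 'q': array([-1.34 ,  0.265,  1.605, -0.   ,  1.274, -0.037]), 'joint_vel': array([-0.001,  0.003, -0.001, -0.001,  0.001,  0.   ]), 'joint_torque': array([ 0.0000e+00, -5.1511e+01, -3.6732e+01, -0.0000e+00,  1.3000e-02,
       -0.0000e+00]), 'tool_pos': array([ 0.178, -0.65 ,  0.23 ]), 'tcp_rot': array([-3.111, -0.419,  0.   ]), 'wrist_force': array([-0.93 , -0.28 ,  0.095]), 'torque': array([ 0.052,  0.024, -0.006]), 'width': np.float64(0.999)}
scene [-0.26983301  0.89450762  0.7303477 ] [ 0.5026497  -0.7381676  -0.44994653] 0.002866469818947411 [449.76345758   0.         315.07749129]
side [ 0.33575208 -1.19186382  0.81771661] [ 0.09896738  0.8166696  -0.56855626] -0.06687774290681418 [413.47940611   0.         325.62840916]
wrist [ 0.24874011 -0.63293941  0.37172749] [-0.28512288 -0.08242326 -0.9549405 ] -0.034335410855272426 [358.05186935   0.         317.8228872 ]
```

View pics/scene0.png

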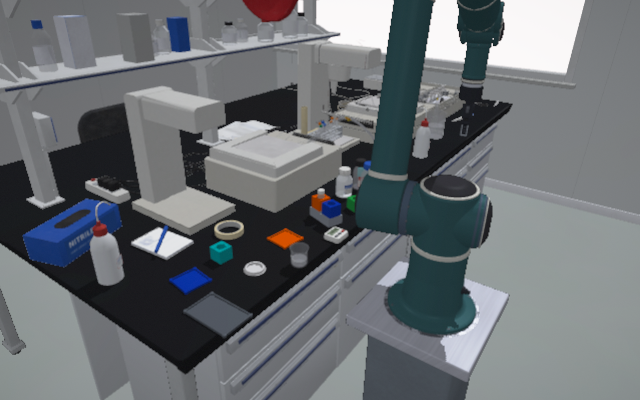

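View pics/side0.png

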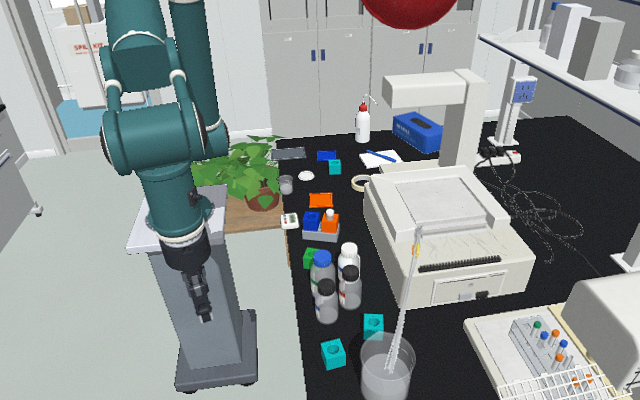

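The scene view shows the stack at (325,208): orange with vial at (320,198), blue at (332,208), silver below at (325,217). The trays are orange (286,238), blue (190,280) and grey (217,313), with the dish at (255,268). Look-alikes: turquoise at (221,252) in scene and (335,166), (333,353), (373,325) in side; green at (352,203) scene and (311,258) side. None of these is orange.

```bash
cat > b.py <<'E'
from h import *
import pickle
S=pickle.load(open("scene.pkl","rb"));D=pickle.load(open("side.pkl","rb"))
def lab(c,m,z,name,box):
    x0,y0,x1,y1=box; mm=np.zeros_like(m);mm[y0:y1,x0:x1]=m[y0:y1,x0:x1]
    cs,_=cv2.findContours(mm.astype(np.uint8),cv2.RETR_EXTERNAL,cv2.CHAIN_APPROX_NONE)
    k=max(cs,key=cv2.contourArea)
    P=np.array([onz(c,u,v,z)[:2] for u,v in k[:,0]],np.float32)*1000
    r=cv2.minAreaRect(P); print(name,np.round(r[0]),np.round(r[1]),round(r[2],1),"px",k[:,0].mean(0).round())
for n,c,B in(("scene",S,dict(ot=(262,225,308,252),bt=(165,262,215,296),gt=(175,288,258,340),dish=(240,258,270,280),ob=(308,185,330,212),bb=(322,195,345,220))),("side",D,dict(ot=(305,190,336,210),bt=(312,148,342,164),gt=(268,144,309,164),dish=(295,168,317,184),ob=(318,210,342,237),bb=(299,208,323,233)))):
    h=cv2.cvtColor(c["frame"],cv2.COLOR_BGR2HSV);H,s,v=cv2.split(h)
    o=(H<18)&(s>150)&(v>90);b=(H>108)&(H<128)&(s>150)&(v>70)
    g=(s<90)&(v>45)&(v<140);w=(s<60)&(v>150)
    for k,m in dict(ot=o,bt=b,gt=g,dish=w,ob=o,bb=b).items():
        lab(c,m,.007 if k[1]=='t' else .009 if k=='dish' else .07,n+" "+k,B[k])
a=S["frame"][170:260,260:370];e=D["frame"][185:275,270:380]
cv2.imwrite("pics/crop1.png",np.hstack([cv2.resize(x,None,fx=3.6,fy=3.6,interpolation=cv2.INTER_CUBIC) for x in(a,e)]))
E
python3 b.py
```

```text
scene ot [478. -17.] [87. 87.] 83.0 px [285. 238.]
scene bt [546. 294.] [84. 88.] 81.7 px [190. 280.]
scene gt [394. 343.] [ 98. 148.] 88.7 px [217. 313.]
scene dish [447. 151.] [56. 52.] 36.5 px [255. 266.]
scene ob [ 459. -180.] [ 57. 115.] 35.7 px [319. 200.]
scene bb [ 410. -165.] [ 57. 123.] 32.5 px [331. 208.]
side ot [480. -26.] [92. 81.] 83.1 px [321. 200.]
side bt [546. 287.] [94. 83.] 80.0 px [326. 155.]
side gt [399. 355.] [145. 147.] 87.5 px [287. 153.]
side dish [446. 141.] [66. 57.] 82.7 px [306. 176.]
side ob [ 477. -235.] [95. 51.] 74.0 px [330. 222.]
side bb [ 423. -217.] [93. 51.] 79.5 px [311. 221.]
```

View pics/crop1.png

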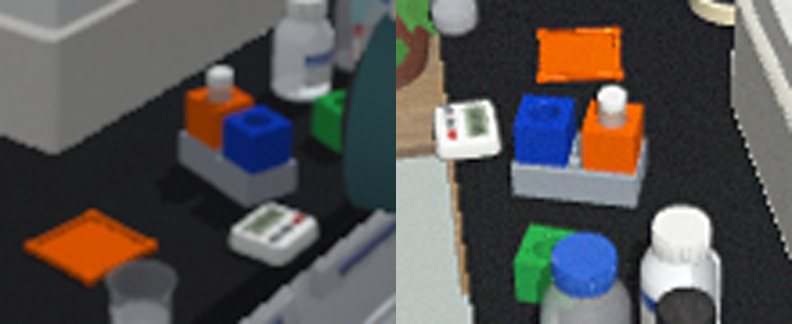

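The crop confirms the vial with its white cap stands in the orange block, beside the blue one on the silver base; green is a separate block behind. Next I triangulate and set the yaw.

```bash
cat >> h.py <<'E'
def tri(c1,p1,c2,p2):
    o1,d1=ray(c1,*p1);o2,d2=ray(c2,*p2)
    s=np.linalg.lstsq(np.c_[d1,-d2],o2-o1,rcond=None)[0];a=o1+d1*s[0];b=o2+d2*s[1]
    return (a+b)/2,np.linalg.norm(a-b)
E
python3 - <<'E'
from h import *
import pickle
S=pickle.load(open("scene.pkl","rb"));D=pickle.load(open("side.pkl","rb"))
f=lambda x,y:(260+x/3.6,170+y/3.6)
g=lambda x,y:(270+(x-396)/3.6,185+y/3.6)
print("cap",tri(S,f(220,75),D,g(613,95)))
print("blue top",tri(S,f(259,122),D,g(547,109)))
print("orange tray",tri(S,f(91,242),D,g(580,54)))
for z,p in((.03,g(513,165)),(.03,g(640,177)),(0,g(513,195)),(0,g(637,205))): print(onz(D,*p,z))
for z,p in((.03,f(181,136)),(.03,f(240,180)),(.03,f(297,164)),(0,f(245,204))): print(onz(S,*p,z))
E
```

```text
cap (array([ 0.48249696, -0.21342816,  0.09054273]), np.float64(0.0031056676262003796))
blue top (array([ 0.42772664, -0.19389731,  0.06807306]), np.float64(0.006542049240468491))
orange tray (array([ 0.4813702 , -0.02367958,  0.00410107]), np.float64(0.0004654635684626399))
[ 0.39741043 -0.21300983  0.03      ]
[ 0.49965328 -0.24797687  0.03      ]
[ 0.39539138 -0.21610994  0.        ]
[ 0.49687893 -0.24796615  0.        ]
[ 0.50556148 -0.187447    0.03      ]
[ 0.41489519 -0.15113121  0.03      ]
[ 0.39021891 -0.20632769  0.03      ]
[ 0.41599735 -0.16215435  0.        ]
```

Request:
drive_tool(
  deltas=[
    {"hand": 1, "offset": [0, 0, 5], "angular": [0, 0, 9]},
    {"hand": 1, "offset": [2, 3, 7], "angular": [0, 0, 18]},
    {"hand": 1, "offset": [5, 7, 7], "angular": [0, 0, 27]},
    {"hand": 1, "offset": [8, 11, 7], "angular": [0, 0, 36]},
    {"hand": 1, "offset": [11, 15, 7], "angular": [0, 0, 45]},
    {"hand": 1, "offset": [13.5, 19, 7], "angular": [0, 0, 54]},
    {"hand": 1, "offset": [16, 23, 7], "angular": [0, 0, 63]},
    {"hand": 1, "offset": [18, 26, 7], "angular": [0, 0, 73]},
  ],
)

```text
time: 1.15
tool_pos: [0.3593, -0.3891, 0.301]
tcp_rot: [-2.246, -2.196, -0.0]
wrist_force: [0.9, -0.3, -0.2]
width: 0.999
```

Request:
drive_tool(
  deltas=[
    {"hand": 1, "offset": [2, 3, 0], "angular": [0, 0, 9]},
    {"hand": 1, "offset": [4, 6, 0], "angular": [0, 0, 18]},
    {"hand": 1, "offset": [6, 9, 0], "angular": [0, 0, 27]},
    {"hand": 1, "offset": [8, 12, 0], "angular": [0, 0, 36]},
    {"hand": 1, "offset": [10, 14, 0], "angular": [0, 0, 45]},
    {"hand": 1, "offset": [12, 17, -2], "angular": [0, 0, 54]},
    {"hand": 1, "offset": [12.5, 17.7, -5], "angular": [0, 0, 63]},
    {"hand": 1, "offset": [12.5, 17.7, -8], "angular": [0, 0, 73]},
  ],
)

```text
time: 2.15
tool_pos: [0.484, -0.2129, 0.2204]
tcp_rot: [0.498, 3.102, 0.0]
wrist_force: [0.9, -0.1, 0.4]
width: 1.001
```

```bash
cat > snap.py <<'E'
from h import *
import sys,pickle
n=sys.argv[1];c=cam("wrist");pickle.dump(c,open(n+".pkl","wb"));cv2.imwrite(f"pics/{n}.png",c["frame"])
s=bot.read_state();R=cv2.Rodrigues(np.array(s["tcp_rot"],float))[0]
print(s["time"],np.round(s["tool_pos"],4),"x yaw",np.degrees(np.arctan2(R[1,0],R[0,0])),"tilt",R[2],np.round(s["q"],2),s["width"],np.round(s["wrist_force"],1));print(ray(c,320,200))
E
python3 snap.py w1
```

```text
2.2 [ 0.4812 -0.212   0.2154] x yaw 162.03097368729487 tilt [ 0.00764032  0.00111444 -0.99997019] [-0.46 -0.    1.93 -0.    1.22 -1.72] 1.001620299543009 [-1.3  0.5 -2.1]
(array([ 0.413367  , -0.19176671,  0.3619923 ]), array([ 0.28264753, -0.08700664, -0.95531935]))
```

View pics/w1.png

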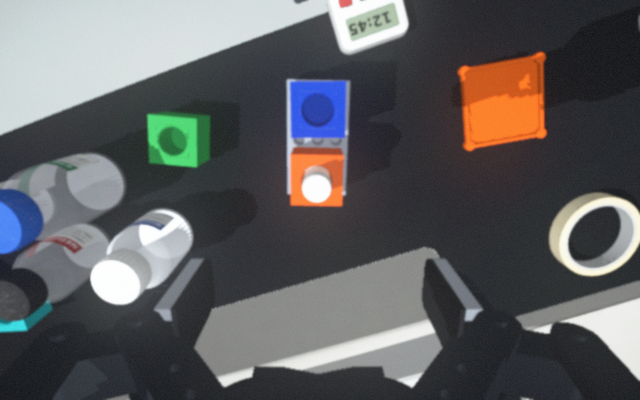

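The wrist view shows the stack head-on: blue top centre (318,108), orange top with cap at (317,184), orange tray (504,102), white bottle (120,280).

```bash
cat > m.py <<'E'
from h import *
import pickle
def masks(f):
    H,s,v=cv2.split(cv2.cvtColor(f,cv2.COLOR_BGR2HSV))
    return dict(o=(H<18)&(s>130)&(v>80),b=(H>108)&(H<128)&(s>130)&(v>60),w=(s<60)&(v>190))
def rect(c,m,z,box):
    x0,y0,x1,y1=box;mm=np.zeros(m.shape,np.uint8);mm[y0:y1,x0:x1]=m[y0:y1,x0:x1]
    k=max(cv2.findContours(mm,0,1)[0],key=cv2.contourArea)[:,0]
    P=np.array([onz(c,u,v,z)[:2]*1000 for u,v in k],np.float32)
    r=cv2.minAreaRect(P);return [np.round(r[0],1),np.round(r[1],1),round(r[2],1),"px",cv2.boundingRect(k)]
E
python3 - <<'E'
from m import *
c=pickle.load(open("w1.pkl","rb"));m=masks(c["frame"])
print("cap",rect(c,m["w"],.096,(295,160,340,210)))
print("blue",rect(c,m["b"],.07,(280,70,355,145)))
print("orange",rect(c,m["o"],.07,(280,140,355,215)))
print("otray",rect(c,m["o"],.007,(440,40,560,160)))
for p in((120,280),(160,235)):print(onz(c,*p,.1),onz(c,*p,.13))
E
```

```text
cap [array([ 479.8, -215.2]), array([21.6, 27. ]), 71.8, 'px', (302, 168, 29, 35)]
blue [array([ 427.7, -196.6]), array([43.2, 43.5]), 71.8, 'px', (291, 81, 55, 57)]
orange [array([ 480.1, -215.5]), array([44.6, 49.9]), 71.7, 'px', (290, 148, 54, 59)]
otray [array([480.2, -24.8]), array([85.6, 83.3]), 82.4, 'px', (457, 51, 91, 101)]
[ 0.50508082 -0.3955194   0.1       ] [ 0.49457893 -0.37218826  0.13      ]
[ 0.47878017 -0.34553575  0.1       ] [ 0.47128989 -0.32792809  0.13      ]
```

Request:
drive_tool(
  deltas=[
    {"hand": 0.65, "offset": [-0.2, -0.1, -4], "angular": [0, 0, 0]},
    {"hand": 0.65, "offset": [-0.2, -0.1, -8], "angular": [0, 0, 0]},
    {"hand": 0.65, "offset": [-0.2, -0.1, -11], "angular": [0, 0, 0]},
    {"hand": 0.65, "offset": [-0.2, -0.1, -13], "angular": [0, 0, 0]},
    {"hand": 0.65, "offset": [-0.2, -0.1, -14], "angular": [0, 0, 0]},
    {"hand": 0.65, "offset": [-0.2, -0.1, -14.4], "angular": [0, 0, 0]},
    {"hand": 0.65, "offset": [-0.2, -0.1, -14.4], "angular": [0, 0, 0]},
  ],
)

```text
time: 3.08
tool_pos: [0.4821, -0.2152, 0.0779]
tcp_rot: [0.51, 3.099, -0.0]
wrist_force: [0.5, -0.5, 0.6]
width: 0.649
```

```bash
python3 snap.py w2; python3 snap.py w2;python3 snap.py w2
```

```text
3.125 [ 0.4823 -0.2153  0.0782] x yaw 161.31838385125175 tilt [-1.48000440e-03 -2.44406165e-04 -9.99998875e-01] [-0.47  0.14  2.06 -0.    0.94 -1.71] 0.651423068559977 [-0.1 -0.6  0.2]
(array([ 0.41149946, -0.19341055,  0.21951773]), array([ 0.28253394, -0.08970267, -0.95510358]))
3.175 [ 0.4824 -0.2153  0.0783] x yaw 161.32403360887525 tilt [-1.75725911e-03 -2.57996212e-04 -9.99998423e-01] [-0.47  0.14  2.06 -0.    0.94 -1.71] 0.646488733831639 [ 0.9 -0.1  0.3]
(array([ 0.41163489, -0.19347277,  0.21975883]), array([ 0.28305213, -0.08991403, -0.95493026]))
3.225 [ 0.4823 -0.2153  0.0783] x yaw 161.32834561519806 tilt [-1.80549831e-03 -2.49282901e-04 -9.99998339e-01] [-0.47  0.14  2.06  0.    0.94 -1.71] 0.6498869473572068 [-0.1 -0.5 -0.2]
(array([ 0.41168081, -0.19349112,  0.21985199]), array([ 0.28330849, -0.09000507, -0.95484566]))
```

View pics/w2.png

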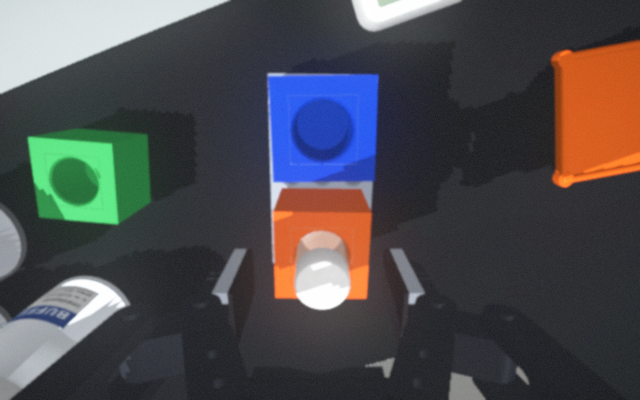

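The view shows the cap at (322,270) midway between the fingertips (232 and 405), tips just above the orange top. Closing.

Request:
drive_tool(
  deltas=[
    {"hand": 0.4, "offset": [0, 0, 0], "angular": [0, 0, 0]},
    {"hand": 0.35, "offset": [0, 0, 0], "angular": [0, 0, 0]},
    {"hand": 0.3, "offset": [0, 0, 0], "angular": [0, 0, 0]},
    {"hand": 0.2, "offset": [0, 0, 0], "angular": [0, 0, 0]},
    {"hand": 0.1, "offset": [0, 0, 0], "angular": [0, 0, 0]},
    {"hand": 0.1, "offset": [0, 0, 0], "angular": [0, 0, 0]},
    {"hand": 0.1, "offset": [0, 0, 0], "angular": [0, 0, 0]},
  ],
  force=25,
)

```text
time: 4.1
tool_pos: [0.4818, -0.2148, 0.0775]
tcp_rot: [0.509, 3.1, 0.0]
wrist_force: [-0.0, 2.0, 2.9]
width: 0.261
```

Request:
drive_tool(
  deltas=[
    {"hand": 0.1, "offset": [0, 0, 0.5], "angular": [0, 0, 0]},
    {"hand": 0.1, "offset": [0, 0, 1], "angular": [0, 0, 0]},
    {"hand": 0.1, "offset": [0, 0, 1.5], "angular": [0, 0, 0]},
    {"hand": 0.1, "offset": [0, 0, 2], "angular": [0, 0, 0]},
    {"hand": 0.1, "offset": [0, 0, 2.5], "angular": [0, 0, 0]},
    {"hand": 0.1, "offset": [0, 0, 3], "angular": [0, 0, 0]},
    {"hand": 0.1, "offset": [0, 0, 4], "angular": [0, 0, 0]},
    {"hand": 0.1, "offset": [0, 0, 6], "angular": [0, 0, 0]},
  ],
)

```text
time: 5.1
tool_pos: [0.4808, -0.2146, 0.1372]
tcp_rot: [-0.509, -3.098, -0.001]
wrist_force: [-0.2, 0.1, -0.2]
width: 0.263
```

```bash
python3 snap.py w3; python3 - <<'E'
from m import *
S=cam("scene");D=cam("side")
a=S["frame"][170:260,260:370];e=D["frame"][185:275,270:380]
a=np.hstack([cv2.resize(x,None,fx=3.6,fy=3.6) for x in(a,e)]);w=cv2.resize(pickle.load(open("w3.pkl","rb"))["frame"],(396,248))
b=np.zeros((248,792,3),np.uint8);b[:,:396]=w;cv2.imwrite("pics/c3.png",np.vstack([a,b]))
E
```

```text
5.15 [ 0.4831 -0.2157  0.1408] x yaw 161.34971187591765 tilt [-3.75937724e-03 -5.63265762e-04 -9.99992775e-01] [-0.47  0.06  2.01 -0.    1.06 -1.71] 0.26061899275484857 [ 1.3 -0.2  1.4]
(array([ 0.41065223, -0.19298979,  0.27897785]), array([ 0.28004773, -0.08827187, -0.95596872]))
```

View pics/c3.png

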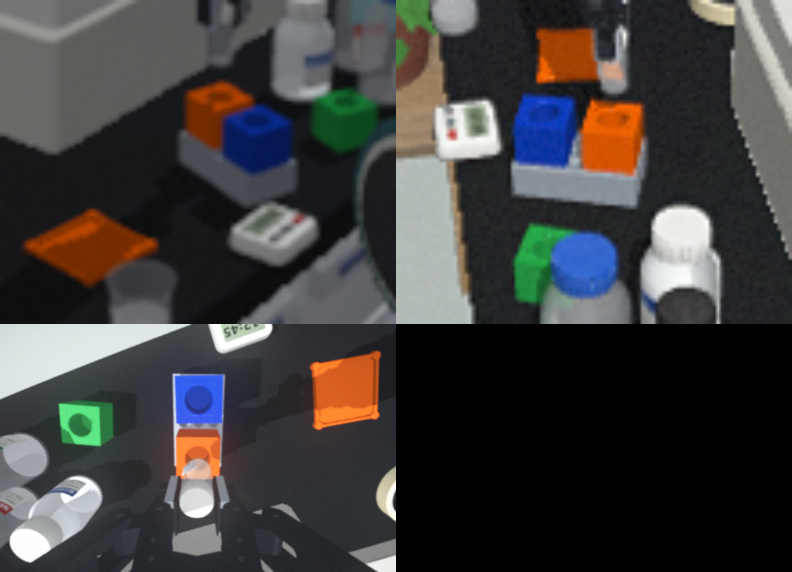

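The vial is out of the well and hangs upright in the jaws; both blocks are undisturbed. Carry to above the dish.

Request:
drive_tool(
  deltas=[
    {"hand": 0.1, "offset": [0, 2, 3], "angular": [0, 0, 0]},
    {"hand": 0.1, "offset": [-0.5, 7, 5], "angular": [0, 0, 0]},
    {"hand": 0.1, "offset": [-1, 12, 5], "angular": [0, 0, 0]},
    {"hand": 0.1, "offset": [-1.5, 17, 5], "angular": [0, 0, 0]},
    {"hand": 0.1, "offset": [-2, 22, 5], "angular": [0, 0, 0]},
    {"hand": 0.1, "offset": [-3, 27, 5], "angular": [0, 0, 0]},
    {"hand": 0.1, "offset": [-3.5, 32, 5], "angular": [0, 0, 0]},
    {"hand": 0.1, "offset": [-3.5, 36, 5], "angular": [0, 0, 0]},
  ],
)

```text
time: 6.25
tool_pos: [0.4455, 0.1468, 0.1866]
tcp_rot: [-0.508, -3.1, 0.0]
wrist_force: [0.6, -0.0, -0.7]
width: 0.258
```

Request:
drive_tool(
  deltas=[
    {"hand": 0.1, "offset": [0, 0, 0], "angular": [0, 0, 0]},
    {"hand": 0.1, "offset": [0, 0, 0], "angular": [0, 0, 0]},
  ],
)

```text
time: 6.5
tool_pos: [0.4461, 0.1447, 0.1866]
tcp_rot: [-0.508, -3.099, 0.002]
wrist_force: [0.1, 0.3, -0.6]
width: 0.262
```

```bash
python3 snap.py w4
```

```text
6.55 [0.4463 0.1443 0.1867] x yaw 161.32560318396204 tilt [ 6.62376735e-04 -1.03034181e-03 -9.99999250e-01] [ 0.26 -0.1   2.08 -0.    1.16 -0.98] 0.25988674026252095 [-0.3  0.6 -0.2]
(array([0.37582059, 0.16644174, 0.32831823]), array([ 0.28076196, -0.08977387, -0.95561929]))
```

View pics/w4.png

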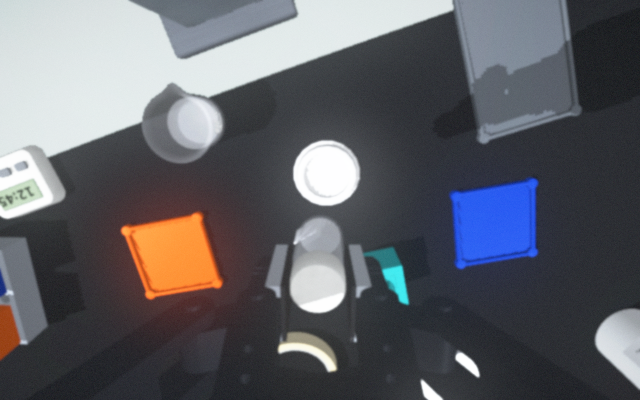

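The dish is at (326,173), the beaker at (183,122), orange tray (173,254), blue tray (495,222), grey tray (518,60), turquoise decoy (388,270), and the vial is in the jaws.

```bash
python3 - <<'E'
from m import *
c=pickle.load(open("w4.pkl","rb"));f=c["frame"];m=masks(f)
print("dish",rect(c,m["w"],.009,(285,130,370,212)))
print("ot",rect(c,m["o"],.007,(110,200,235,305)))
print("bt",rect(c,m["b"],.007,(440,170,550,280)))
H,s,v=cv2.split(cv2.cvtColor(f,cv2.COLOR_BGR2HSV))
t=(H>80)&(H<95)&(s>120)
print("turq",rect(c,t,.0,(350,230,430,320)),rect(c,t,.04,(350,230,430,320)))
for p in((183,122),(183,150)):print("beaker",onz(c,*p,.0),onz(c,*p,.056))
print("grey",[onz(c,*p,.007)[:2].round(3) for p in((482,138),(577,110),(458,5))])
E
```

```text
dish [array([447.1, 149.4]), array([59.5, 58.9]), 71.4, 'px', (293, 141, 66, 64)]
ot [array([480. , -20.4]), array([87.5, 84.4]), 82.3, 'px', (120, 211, 104, 89)]
bt [array([547.7, 288.2]), array([85.1, 84.7]), 81.6, 'px', (449, 177, 90, 93)]
turq [array([572.5, 183.1]), array([76.5, 28.1]), 15.7, 'px', (364, 247, 46, 59)] [array([548.5, 181.1]), array([67.2, 24.7]), 15.7, 'px', (364, 247, 46, 59)]
beaker [0.36254423 0.04137773 0.        ] [0.36480873 0.06270943 0.056     ]
beaker [0.38588744 0.03070391 0.        ] [0.38417037 0.0538562  0.056     ]
grey [array([0.461, 0.293]), array([0.464, 0.38 ]), array([0.348, 0.296])]
```

Request:
drive_tool(
  deltas=[
    {"hand": 0.1, "offset": [0, 0.4, -3], "angular": [0, 0, 0]},
    {"hand": 0.1, "offset": [0, 0.4, -7], "angular": [0, 0, 0]},
    {"hand": 0.1, "offset": [0, 0.4, -10], "angular": [0, 0, 0]},
    {"hand": 0.1, "offset": [0, 0.4, -12.5], "angular": [0, 0, 0]},
    {"hand": 0.1, "offset": [0, 0.4, -13.5], "angular": [0, 0, 0]},
    {"hand": 0.1, "offset": [0, 0.4, -14.2], "angular": [0, 0, 0]},
    {"hand": 0.1, "offset": [0, 0.4, -14.6], "angular": [0, 0, 0]},
    {"hand": 0.1, "offset": [0, 0.4, -14.6], "angular": [0, 0, 0]},
  ],
)

```text
time: 7.55
tool_pos: [0.4471, 0.1491, 0.0418]
tcp_rot: [0.509, 3.099, 0.001]
wrist_force: [0.8, 0.2, -0.2]
width: 0.259
```

```bash
python3 snap.py w5
```

```text
7.6 [0.4472 0.1492 0.0419] x yaw 161.3426792478287 tilt [-9.82849488e-04  6.37188421e-04 -9.99999314e-01] [ 0.27  0.09  2.2  -0.    0.85 -0.98] 0.2616254633673161 [ 0.3 -0.4 -1. ]
(array([0.37649197, 0.17078591, 0.18335288]), array([ 0.28259658, -0.08896289, -0.95515424]))
```

View pics/w5.png

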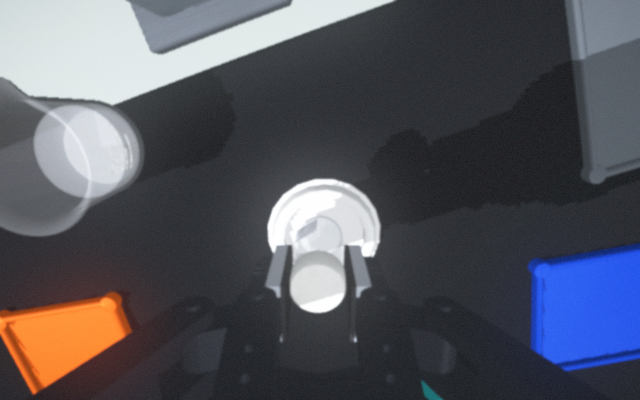

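The vial's foot (322,235) is inside the dish bore. Lowering the last 1 mm and releasing.

Request:
drive_tool(
  deltas=[
    {"hand": 0.1, "offset": [0, 0, -0.1], "angular": [0, 0, 0]},
    {"hand": 0.1, "offset": [0, 0, -0.15], "angular": [0, 0, 0]},
    {"hand": 0.3, "offset": [0, 0, -0.15], "angular": [0, 0, 0]},
    {"hand": 0.4, "offset": [0, 0, -0.15], "angular": [0, 0, 0]},
    {"hand": 0.5, "offset": [0, 0, -0.15], "angular": [0, 0, 0]},
    {"hand": 0.5, "offset": [0, 0, 2], "angular": [0, 0, 0]},
    {"hand": 0.5, "offset": [0, 0, 6], "angular": [0, 0, 0]},
    {"hand": 0.5, "offset": [0, 0, 12], "angular": [0, 0, 0]},
  ],
)

```text
time: 8.6
tool_pos: [0.4446, 0.1485, 0.1604]
tcp_rot: [-0.508, -3.095, 0.003]
wrist_force: [1.2, -0.6, -0.1]
width: 0.498
```

```bash
python3 snap.py w6; python3 - <<'E'
from m import *
c=pickle.load(open("w6.pkl","rb"));print(proj(c,[[.447,.1495,.003],[.447,.1495,.059]]))
cv2.imwrite("pics/w6c.png",cv2.resize(c["frame"][80:330,180:460],None,fx=1.5,fy=1.5))
E
```

```text
8.65 [0.4507 0.1502 0.1706] x yaw 161.34679759659403 tilt [-0.00885331  0.00602112 -0.99994268] [ 0.27 -0.08  2.09  0.    1.12 -0.98] 0.5014880936691412 [2.3 0.6 6. ]
(array([0.37485326, 0.17039473, 0.30238199]), array([ 0.27707812, -0.09045586, -0.95662966]))
[[322.77623361 182.03901076]
 [323.56401649 201.19867583]]
```

View pics/w6c.png

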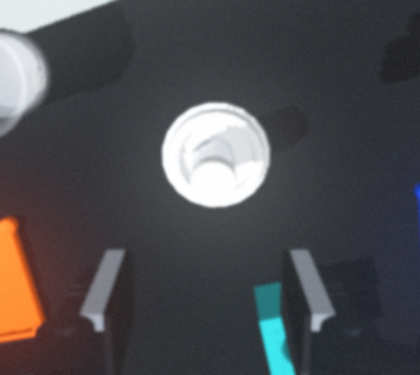

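Vial stands upright, centred in the dish. Next, back over the orange block.

Request:
drive_tool(
  deltas=[
    {"hand": 0.6, "offset": [0, 0, 3], "angular": [0, 0, 0]},
    {"hand": 0.95, "offset": [0.5, -5, 4], "angular": [0, 0, 0]},
    {"hand": 0.95, "offset": [1, -10, 4], "angular": [0, 0, 0]},
    {"hand": 0.95, "offset": [1.5, -16, 4], "angular": [0, 0, 0]},
    {"hand": 0.95, "offset": [2, -22, 4], "angular": [0, 0, 0]},
    {"hand": 0.95, "offset": [2.7, -28, 4], "angular": [0, 0, 0]},
    {"hand": 0.95, "offset": [3.3, -33, 2], "angular": [0, 0, 0]},
    {"hand": 0.95, "offset": [3.5, -36.4, 0], "angular": [0, 0, 0]},
  ],
)

```text
time: 9.65
tool_pos: [0.482, -0.2176, 0.1611]
tcp_rot: [0.512, 3.098, -0.001]
wrist_force: [-0.4, -0.1, 1.0]
width: 0.953
```

Request:
drive_tool(
  deltas=[
    {"hand": 0.95, "offset": [0, 0, 0], "angular": [0, 0, 0]},
    {"hand": 0.95, "offset": [0, 0, 0], "angular": [0, 0, 0]},
    {"hand": 0.95, "offset": [0, 0, 0], "angular": [0, 0, 0]},
  ],
)

```text
time: 10.02
tool_pos: [0.4821, -0.214, 0.162]
tcp_rot: [0.507, 3.099, -0.0]
wrist_force: [0.5, 0.1, 0.4]
width: 0.951
```

```bash
python3 snap.py w7; python3 - <<'E'
from m import *
c=pickle.load(open("w7.pkl","rb"));m=masks(c["frame"])
print("blue",rect(c,m["b"],.07,(240,20,400,400)))
print("orange",rect(c,m["o"],.07,(240,100,400,400)))
E
```

```text
10.075 [ 0.4821 -0.214   0.1621] x yaw 161.43379692043547 tilt [-1.35429182e-03 -1.23645437e-05 -9.99999083e-01] [-0.47  0.04  1.99  0.    1.11 -1.71] 0.9505697170146783 [0.  0.2 0.3]
(array([ 0.41143892, -0.19239753,  0.30361436]), array([ 0.28304083, -0.08904338, -0.95501519]))
blue [array([ 427.8, -196.7]), array([43.4, 43.9]), 71.8, 'px', (285, 81, 70, 71)]
orange [array([ 479.5, -214.8]), array([45.9, 51.8]), 70.0, 'px', (285, 161, 67, 74)]
```

Request:
drive_tool(
  deltas=[
    {"hand": 0.95, "offset": [0.1, 0, -4], "angular": [0, 0, 0]},
    {"hand": 0.95, "offset": [0.1, 0, -7], "angular": [0, 0, 0]},
    {"hand": 0.95, "offset": [0.1, 0, -9.5], "angular": [0, 0, 0]},
    {"hand": 0.95, "offset": [0.1, 0, -11], "angular": [0, 0, 0]},
    {"hand": 0.95, "offset": [0.1, 0, -11.8], "angular": [0, 0, 0]},
    {"hand": 0.8, "offset": [0.1, 0, -11.9], "angular": [0, 0, 0]},
    {"hand": 0.65, "offset": [0.1, 0, -11.9], "angular": [0, 0, 0]},
    {"hand": 0.6, "offset": [0.1, 0, -11.9], "angular": [0, 0, 0]},
  ],
  force=50,
)

```text
time: 11.08
tool_pos: [0.4833, -0.2153, 0.0432]
tcp_rot: [0.509, 3.098, -0.001]
wrist_force: [-0.3, -0.1, 0.6]
width: 0.6
```

Request:
drive_tool(
  deltas=[
    {"hand": 0.55, "offset": [0, 0, 0], "angular": [0, 0, 0]},
    {"hand": 0.5, "offset": [0, 0, 0], "angular": [0, 0, 0]},
    {"hand": 0.4, "offset": [0, 0, 0], "angular": [0, 0, 0]},
    {"hand": 0.4, "offset": [0, 0, 0], "angular": [0, 0, 0]},
    {"hand": 0.4, "offset": [0, 0, 0], "angular": [0, 0, 0]},
  ],
)

```text
time: 11.7
tool_pos: [0.4832, -0.2152, 0.043]
tcp_rot: [0.509, 3.099, -0.0]
wrist_force: [-0.7, 1.4, 5.5]
width: 0.507
```

```bash
python3 snap.py w8
```

```text
11.75 [ 0.4832 -0.2152  0.0431] x yaw 161.34032532778855 tilt [-1.23307965e-03 -1.04840594e-04 -9.99999234e-01] [-0.47  0.19  2.08  0.    0.87 -1.71] 0.5024265002557484 [-0.4  0.2  5.6]
(array([ 0.41257019, -0.19340739,  0.18459585]), array([ 0.28282427, -0.08958679, -0.95502853]))
```

View pics/w8.png

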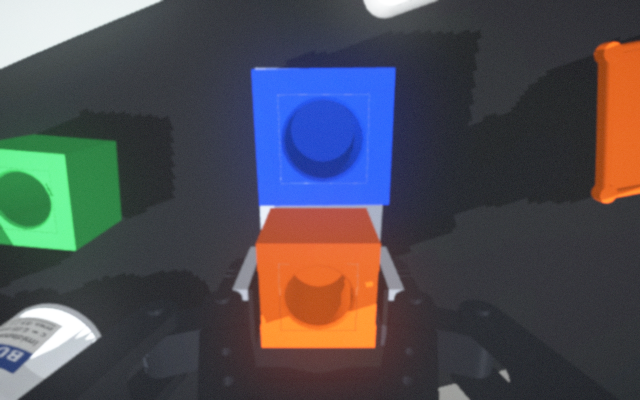

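Request:
drive_tool(
  deltas=[
    {"hand": 0.4, "offset": [0, 0, 1], "angular": [0, 0, 0]},
    {"hand": 0.4, "offset": [0, 0, 3], "angular": [0, 0, 0]},
    {"hand": 0.4, "offset": [0, 0, 6], "angular": [0, 0, 0]},
    {"hand": 0.4, "offset": [-0.1, 4, 7], "angular": [0, 0, 3]},
    {"hand": 0.4, "offset": [-0.2, 9, 7], "angular": [0, 0, 6]},
    {"hand": 0.4, "offset": [-0.2, 14, 7], "angular": [0, 0, 9]},
    {"hand": 0.4, "offset": [-0.3, 18, 7], "angular": [0, 0, 11]},
    {"hand": 0.4, "offset": [-0.3, 19.3, 5], "angular": [0, 0, 11]},
  ],
)

```text
time: 12.75
tool_pos: [0.4806, -0.02, 0.0936]
tcp_rot: [0.205, 3.132, 0.0]
wrist_force: [-0.4, -0.5, -1.7]
width: 0.508
```

Request:
drive_tool(
  deltas=[
    {"hand": 0.4, "offset": [0, 0, 0], "angular": [0, 0, 0]},
    {"hand": 0.4, "offset": [0, 0, 0], "angular": [0, 0, 0]},
  ],
)

```text
time: 13.0
tool_pos: [0.4795, -0.0224, 0.0925]
tcp_rot: [-0.21, -3.134, 0.001]
wrist_force: [0.8, 0.2, -1.3]
width: 0.508
```

```bash
python3 snap.py w9
```

```text
13.05 [ 0.48   -0.0227  0.0928] x yaw 172.307452305857 tilt [-6.14042926e-04 -2.72323405e-04 -9.99999774e-01] [-0.1   0.03  2.15 -0.    0.97 -1.54] 0.5050507865944469 [ 1.   0.1 -1.7]
(array([ 0.40591495, -0.01440141,  0.23416449]), array([ 0.29331177, -0.03394026, -0.95546382]))
```

View pics/w9.png

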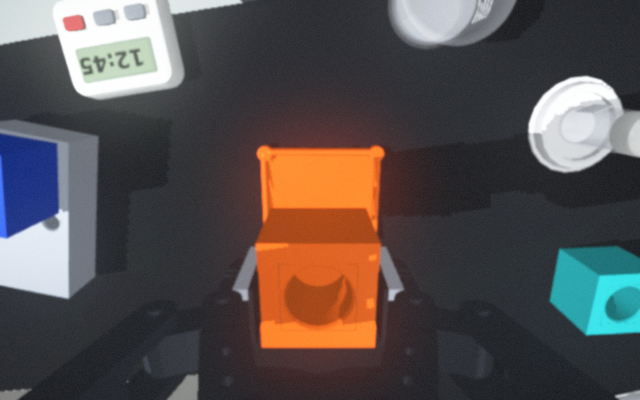

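Block is held level, aligned with the orange tray (near corners at (263,153), (377,152), block centred at 319). Lowering.

Request:
drive_tool(
  deltas=[
    {"hand": 0.4, "offset": [0, 0, -3], "angular": [0, 0, 0]},
    {"hand": 0.4, "offset": [0, 0, -5.5], "angular": [0, 0, 0]},
    {"hand": 0.4, "offset": [0, 0, -7], "angular": [0, 0, 0]},
    {"hand": 0.4, "offset": [0, 0, -7.5], "angular": [0, 0, 0]},
    {"hand": 0.4, "offset": [0, 0, -7.6], "angular": [0, 0, 0]},
    {"hand": 0.4, "offset": [0, 0, -7.65], "angular": [0, 0, 0]},
    {"hand": 0.4, "offset": [0, 0, -7.65], "angular": [0, 0, 0]},
  ],
)

```text
time: 13.92
tool_pos: [0.4803, -0.022, 0.0165]
tcp_rot: [0.21, 3.133, -0.0]
wrist_force: [-0.6, -0.1, -1.9]
width: 0.503
```

Request:
drive_tool(
  deltas=[
    {"hand": 0.4, "offset": [0, 0, -0.05], "angular": [0, 0, 0]},
    {"hand": 0.4, "offset": [0, 0, -0.1], "angular": [0, 0, 0]},
    {"hand": 0.55, "offset": [0, 0, -0.1], "angular": [0, 0, 0]},
    {"hand": 0.65, "offset": [0, 0, -0.1], "angular": [0, 0, 0]},
    {"hand": 0.75, "offset": [0, 0, 0], "angular": [0, 0, 0]},
    {"hand": 0.8, "offset": [0, 0, 1.5], "angular": [0, 0, 0]},
    {"hand": 0.9, "offset": [0, 0, 5], "angular": [0, 0, 0]},
    {"hand": 0.95, "offset": [0, 0, 10], "angular": [0, 0, 0]},
  ],
)

```text
time: 14.92
tool_pos: [0.4783, -0.0218, 0.1164]
tcp_rot: [-0.21, -3.132, -0.0]
wrist_force: [0.3, -0.2, -0.5]
width: 0.949
```

Request:
drive_tool(
  deltas=[
    {"hand": 0.95, "offset": [0, 0, 1.5], "angular": [0, 0, 0]},
    {"hand": 0.95, "offset": [-1, -4, 3], "angular": [0, 0, -3]},
    {"hand": 0.95, "offset": [-2, -8, 3], "angular": [0, 0, -6]},
    {"hand": 0.95, "offset": [-3, -12, 3], "angular": [0, 0, -9]},
    {"hand": 0.95, "offset": [-4, -15, 3], "angular": [0, 0, -10]},
    {"hand": 0.95, "offset": [-5.2, -17.5, 3], "angular": [0, 0, -10.5]},
    {"hand": 0.95, "offset": [-5.2, -17.5, 3], "angular": [0, 0, -10.5]},
    {"hand": 0.95, "offset": [-5.2, -17.5, 3], "angular": [0, 0, -10.5]},
  ],
)

```text
time: 15.92
tool_pos: [0.4275, -0.1964, 0.1456]
tcp_rot: [-0.496, -3.102, -0.001]
wrist_force: [-0.6, -0.1, -0.2]
width: 0.946
```

```bash
python3 snap.py w10; python3 - <<'E'
from m import *
c=pickle.load(open("w10.pkl","rb"));m=masks(c["frame"])
print("blue",rect(c,m["b"],.07,(200,20,440,400)))
E
```

```text
15.975 [ 0.4277 -0.1962  0.1457] x yaw 161.86698417959687 tilt [ 2.68795164e-04  4.82471829e-04 -9.99999847e-01] [-0.48 -0.05  2.12  0.    1.08 -1.74] 0.9470765701407358 [-0.4  0.   0.4]
(array([ 0.35688714, -0.17538901,  0.28730884]), array([ 0.28231963, -0.08610791, -0.95549772]))
blue [array([ 423.6, -195.2]), array([43.4, 50.2]), 71.8, 'px', (287, 165, 69, 76)]
```

View pics/w10.png

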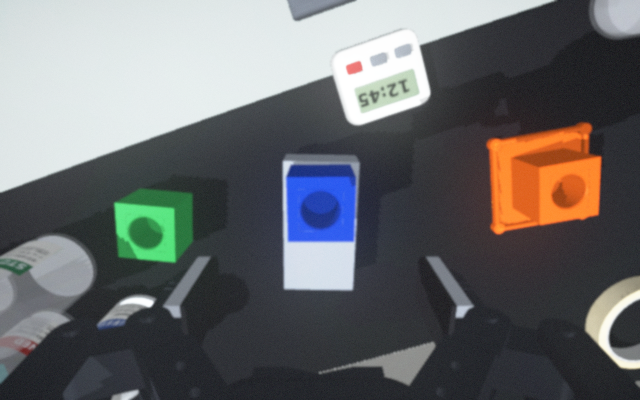

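The orange block lies in its tray; the blue block is square at (320,205), with the big block undisturbed below and the timer clear. Grasping blue.

Request:
drive_tool(
  deltas=[
    {"hand": 0.95, "offset": [0, 0, -3.5], "angular": [0, 0, 0]},
    {"hand": 0.95, "offset": [0, 0, -6.5], "angular": [0, 0, 0]},
    {"hand": 0.95, "offset": [0, 0, -9], "angular": [0, 0, 0]},
    {"hand": 0.95, "offset": [0, 0, -10.2], "angular": [0, 0, 0]},
    {"hand": 0.8, "offset": [0, 0, -10.3], "angular": [0, 0, 0]},
    {"hand": 0.65, "offset": [0, 0, -10.3], "angular": [0, 0, 0]},
    {"hand": 0.6, "offset": [0, 0, -10.3], "angular": [0, 0, 0]},
    {"hand": 0.55, "offset": [0, 0, -10.3], "angular": [0, 0, 0]},
  ],
)

```text
time: 16.98
tool_pos: [0.4285, -0.1972, 0.0437]
tcp_rot: [0.496, 3.1, -0.0]
wrist_force: [0.1, 1.0, 0.5]
width: 0.549
```

Request:
drive_tool(
  deltas=[
    {"hand": 0.5, "offset": [0, 0, 0], "angular": [0, 0, 0]},
    {"hand": 0.4, "offset": [0, 0, 0], "angular": [0, 0, 0]},
    {"hand": 0.4, "offset": [0, 0, 0], "angular": [0, 0, 0]},
    {"hand": 0.4, "offset": [0, 0, 0], "angular": [0, 0, 0]},
  ],
)

```text
time: 17.48
tool_pos: [0.4286, -0.1972, 0.0439]
tcp_rot: [0.496, 3.1, -0.0]
wrist_force: [-0.9, 2.2, 6.6]
width: 0.507
```

Request:
drive_tool(
  deltas=[
    {"hand": 0.4, "offset": [0, 0, 1], "angular": [0, 0, 0]},
    {"hand": 0.4, "offset": [0, 0, 4], "angular": [0, 0, 0]},
    {"hand": 0.4, "offset": [0, 0, 8], "angular": [0, 0, 0]},
    {"hand": 0.4, "offset": [1, 4, 10], "angular": [0, 0, 2]},
    {"hand": 0.4, "offset": [2.2, 9, 10], "angular": [0, 0, 4]},
    {"hand": 0.4, "offset": [3.5, 14, 10], "angular": [0, 0, 6]},
    {"hand": 0.4, "offset": [4.7, 19, 10], "angular": [0, 0, 8]},
    {"hand": 0.4, "offset": [6, 24, 10], "angular": [0, 0, 10]},
  ],
)

```text
time: 18.48
tool_pos: [0.4874, 0.0444, 0.143]
tcp_rot: [0.222, 3.134, -0.001]
wrist_force: [0.7, 0.1, -0.8]
width: 0.507
```

Request:
drive_tool(
  deltas=[
    {"hand": 0.4, "offset": [1.2, 5, 0], "angular": [0, 0, 0]},
    {"hand": 0.4, "offset": [2.4, 10, 0], "angular": [0, 0, 0]},
    {"hand": 0.4, "offset": [3.6, 15, 0], "angular": [0, 0, 0]},
    {"hand": 0.4, "offset": [4.8, 20, 0], "angular": [0, 0, 0]},
    {"hand": 0.4, "offset": [6, 23.5, -1], "angular": [0, 0, 0]},
    {"hand": 0.4, "offset": [6, 24.7, -4], "angular": [0, 0, 0]},
    {"hand": 0.4, "offset": [6, 24.7, -5], "angular": [0, 0, 0]},
    {"hand": 0.4, "offset": [6, 24.7, -5], "angular": [0, 0, 0]},
  ],
)

```text
time: 19.48
tool_pos: [0.5464, 0.2888, 0.0915]
tcp_rot: [-0.223, -3.131, 0.003]
wrist_force: [-0.6, -0.9, -0.7]
width: 0.506
```

```bash
python3 snap.py w11
```

```text
19.525 [0.5473 0.2891 0.0927] x yaw 171.81123549296154 tilt [ 7.88716778e-04 -9.62010733e-04 -9.99999226e-01] [ 0.45  0.28  1.86 -0.    1.01 -0.98] 0.5020571847578743 [-0.1  0.2 -1.1]
(array([0.47319756, 0.29769789, 0.23337991]), array([ 0.29047082, -0.03801383, -0.95617807]))
```

View pics/w11.png

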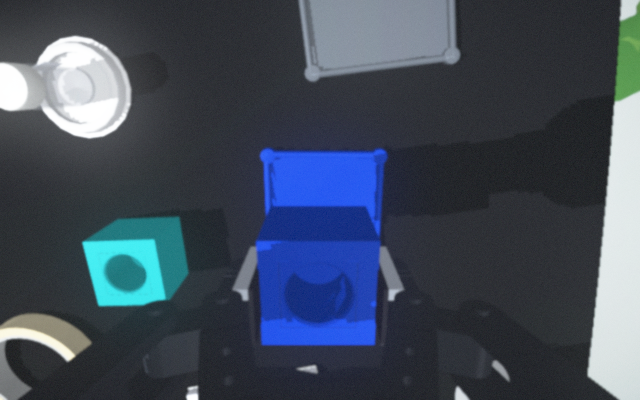

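Blue block is held over its tray (near corners (266,155), (380,155)); it is about 2 mm off centre, so I shift 2 mm in +y. Lowering.

Request:
drive_tool(
  deltas=[
    {"hand": 0.4, "offset": [0, 0.2, -3], "angular": [0, 0, 0]},
    {"hand": 0.4, "offset": [0, 0.2, -5.5], "angular": [0, 0, 0]},
    {"hand": 0.4, "offset": [0, 0.2, -7], "angular": [0, 0, 0]},
    {"hand": 0.4, "offset": [0, 0.2, -7.5], "angular": [0, 0, 0]},
    {"hand": 0.4, "offset": [0, 0.2, -7.5], "angular": [0, 0, 0]},
    {"hand": 0.4, "offset": [0, 0.2, -7.55], "angular": [0, 0, 0]},
    {"hand": 0.4, "offset": [0, 0.2, -7.6], "angular": [0, 0, 0]},
    {"hand": 0.4, "offset": [0, 0.2, -7.6], "angular": [0, 0, 0]},
  ],
)

```text
time: 20.52
tool_pos: [0.5478, 0.2922, 0.0172]
tcp_rot: [0.223, 3.133, 0.001]
wrist_force: [0.0, 0.0, -0.9]
width: 0.508
```

Request:
drive_tool(
  deltas=[
    {"hand": 0.55, "offset": [0, 0, 0], "angular": [0, 0, 0]},
    {"hand": 0.65, "offset": [0, 0, 0], "angular": [0, 0, 0]},
    {"hand": 0.75, "offset": [0, 0, 0.1], "angular": [0, 0, 0]},
    {"hand": 0.8, "offset": [0, 0, 1.5], "angular": [0, 0, 0]},
    {"hand": 0.9, "offset": [0, 0, 5], "angular": [0, 0, 0]},
    {"hand": 0.95, "offset": [0, 0, 10], "angular": [0, 0, 0]},
    {"hand": 0.95, "offset": [0, -1, 15], "angular": [0, 0, 0]},
    {"hand": 0.95, "offset": [-6, -1, 20], "angular": [0, 0, 0]},
  ],
)

```text
time: 21.52
tool_pos: [0.5024, 0.2822, 0.2111]
tcp_rot: [0.227, 3.128, 0.004]
wrist_force: [-1.4, 0.1, 0.0]
width: 0.949
```

Request:
drive_tool(
  deltas=[
    {"hand": 0.95, "offset": [0, 0, 0], "angular": [0, 0, 0]},
    {"hand": 0.95, "offset": [0, 0, 0], "angular": [0, 0, 0]},
  ],
)

```text
time: 21.78
tool_pos: [0.4997, 0.2821, 0.2074]
tcp_rot: [0.223, 3.132, 0.001]
wrist_force: [0.1, 0.3, -0.3]
width: 0.951
```

```bash
python3 snap.py w12
```

```text
21.825 [0.4995 0.2818 0.2062] x yaw 171.84871868289227 tilt [ 4.08080726e-04 -5.80005422e-04 -9.99999749e-01] [ 0.47  0.09  1.85 -0.    1.2  -0.96] 0.951832387483967 [ 0.7 -0.2 -1. ]
(array([0.42595873, 0.29061354, 0.34891966]), array([ 0.29468543, -0.03561522, -0.95498005]))
```

View pics/w12.png

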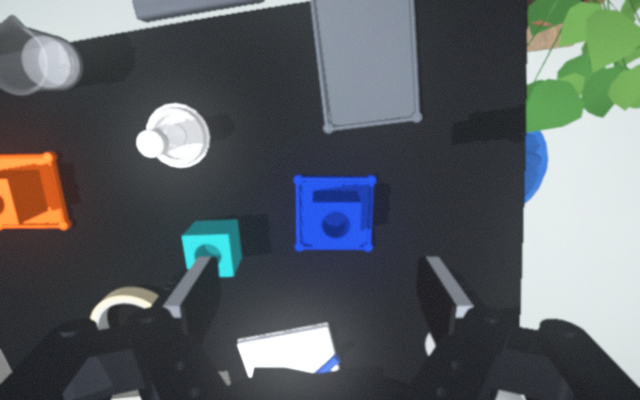

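The blue block sits flat in its tray at (335,213), the vial still stands in the dish, and the grey tray's near corners are (328,131), (418,119). Now to the big block.

Request:
drive_tool(
  deltas=[
    {"hand": 0.95, "offset": [-0.4, -5, 0], "angular": [0, 0, -1]},
    {"hand": 0.95, "offset": [-0.8, -10, 0], "angular": [0, 0, -3]},
    {"hand": 0.95, "offset": [-1.3, -15, 0], "angular": [0, 0, -5]},
    {"hand": 0.95, "offset": [-1.8, -21, 0], "angular": [0, 0, -7]},
    {"hand": 0.95, "offset": [-2.3, -27, 0], "angular": [0, 0, -9]},
    {"hand": 0.95, "offset": [-2.8, -33, 0], "angular": [0, 0, -10]},
    {"hand": 0.95, "offset": [-3.4, -39, -1], "angular": [0, 0, -10]},
    {"hand": 0.95, "offset": [-4, -44, -3], "angular": [0, 0, -10]},
  ],
)

```text
time: 22.82
tool_pos: [0.4596, -0.1607, 0.1757]
tcp_rot: [-0.498, -3.102, 0.0]
wrist_force: [0.2, -0.4, -1.1]
width: 0.945
```

Request:
drive_tool(
  deltas=[
    {"hand": 0.95, "offset": [-0.4, -4, -2], "angular": [0, 0, 0]},
    {"hand": 0.95, "offset": [-0.4, -4.8, -3.7], "angular": [0, 0, 0]},
    {"hand": 0.95, "offset": [-0.4, -4.8, -3.7], "angular": [0, 0, 0]},
    {"hand": 0.95, "offset": [-0.4, -4.8, -3.7], "angular": [0, 0, 0]},
  ],
)

```text
time: 23.32
tool_pos: [0.4558, -0.205, 0.1396]
tcp_rot: [-0.494, -3.102, -0.001]
wrist_force: [1.4, -0.4, -0.7]
width: 0.956
```

```bash
python3 snap.py w13; python3 - <<'E'
from m import *
c=pickle.load(open("w12.pkl","rb"));f=c["frame"]
a,b=onz(c,328,131,.007)[:2],onz(c,418,119,.007)[:2];d=(b-a)/np.linalg.norm(b-a);n=np.array([-d[1],d[0]])
print("grey near edge",a,b,np.linalg.norm(b-a),"yaw",np.degrees(np.arctan2(d[1],d[0]))-90,"centre",(a+b)/2+n*.07)
H,s,v=cv2.split(cv2.cvtColor(f,cv2.COLOR_BGR2HSV));print(rect(c,(v>60)&(s<110),.007,(300,0,432,145)))
c=pickle.load(open("w13.pkl","rb"));H,s,v=cv2.split(cv2.cvtColor(c["frame"],cv2.COLOR_BGR2HSV))
m=((v>70)&(s<90));print("big",rect(c,m,.03,(240,110,400,370)))
E
```

```text
23.375 [ 0.4562 -0.2051  0.1402] x yaw 161.9242189850478 tilt [-3.70108757e-04  2.12802822e-04 -9.99999909e-01] [-0.47  0.01  2.07  0.    1.06 -1.73] 0.9463274149160092 [ 0.5 -0.3  0.3]
(array([ 0.38523109, -0.18409282,  0.28128072]), array([ 0.28200175, -0.08566649, -0.95563126]))
grey near edge [0.46487264 0.29490769] [0.46560072 0.38017707] 0.0852724923183538 yaw -0.4892112905236701 centre [0.39523923 0.33814006]
[array([419.7, 333.4]), array([114.5, 125. ]), 82.1, 'px', (300, 0, 124, 145)]
big [array([ 455.2, -211.4]), array([ 71.6, 117.8]), 72.8, 'px', (263, 115, 100, 155)]
```

View pics/w13.png

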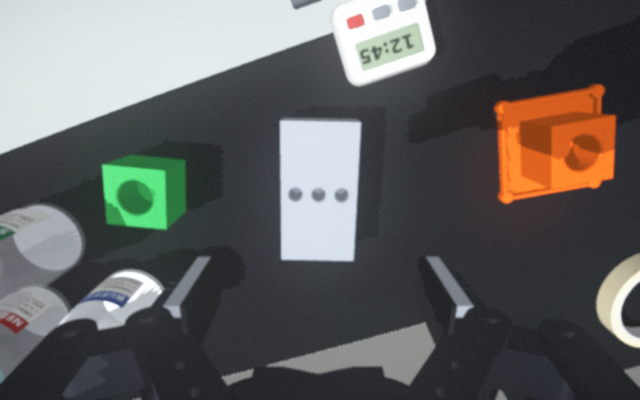

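The view shows the bare big block, corners (280,121), (361,122), (355,261), (281,260), wells at (295–342,194); the orange block is in its tray.

```bash
python3 - <<'E'
from m import *
c=pickle.load(open("w13.pkl","rb"))
P=np.array([onz(c,*p,.03)[:2] for p in((280,121),(361,122),(355,261),(281,260))])
r=cv2.minAreaRect((P*1000).astype(np.float32));print(r,P.mean(0),onz(c,318.5,194,.03))
x0,y0,x1,y1=270,112,370,270
m=cv2.threshold(cv2.cvtColor(c["frame"],cv2.COLOR_BGR2GRAY),110,255,0)[1]>0
print(rect(c,m,.03,(262,105,380,275)))
E
```

```text
((455.5104675292969, -206.039306640625), (57.34736251831055, 105.8524169921875), 71.03018188476562) [ 0.45556926 -0.20599548] [ 0.45467896 -0.20624193  0.03      ]
[array([ 454.6, -206.2]), array([ 57.2, 108.1]), 70.7, 'px', (279, 118, 83, 144)]
```

Request:
drive_tool(
  deltas=[
    {"hand": 1, "offset": [0, 0, -4], "angular": [0, 0, -0.5]},
    {"hand": 1, "offset": [0, 0, -8], "angular": [0, 0, -0.5]},
    {"hand": 1, "offset": [0, 0, -11], "angular": [0, 0, -0.5]},
    {"hand": 1, "offset": [0, 0, -12.8], "angular": [0, 0, -0.5]},
    {"hand": 1, "offset": [0, 0, -13.4], "angular": [0, 0, -0.5]},
    {"hand": 0.9, "offset": [0, 0, -13.6], "angular": [0, 0, -0.5]},
    {"hand": 0.8, "offset": [0, 0, -13.6], "angular": [0, 0, -0.5]},
    {"hand": 0.75, "offset": [0, 0, -13.6], "angular": [0, 0, -0.5]},
  ],
  force=80,
)

```text
time: 24.38
tool_pos: [0.4564, -0.2063, 0.0048]
tcp_rot: [0.509, 3.098, -0.001]
wrist_force: [0.6, 0.5, 0.0]
width: 0.746
```

Request:
drive_tool(
  deltas=[
    {"hand": 0.7, "offset": [0, 0, 0], "angular": [0, 0, 0]},
    {"hand": 0.65, "offset": [0, 0, 0], "angular": [0, 0, 0]},
    {"hand": 0.6, "offset": [0, 0, 0], "angular": [0, 0, 0]},
    {"hand": 0.55, "offset": [0, 0, 0], "angular": [0, 0, 0]},
    {"hand": 0.55, "offset": [0, 0, 0], "angular": [0, 0, 0]},
    {"hand": 0.55, "offset": [0, 0, 0], "angular": [0, 0, 0]},
  ],
)

```text
time: 25.12
tool_pos: [0.4562, -0.2059, 0.0049]
tcp_rot: [0.51, 3.099, 0.001]
wrist_force: [-1.4, 3.9, 8.6]
width: 0.638
```

Request:
drive_tool(
  deltas=[
    {"hand": 0.55, "offset": [0, 0, 0.5], "angular": [0, 0, 0]},
    {"hand": 0.55, "offset": [0, 0, 1.5], "angular": [0, 0, 0]},
    {"hand": 0.55, "offset": [0, 0, 3], "angular": [0, 0, 0]},
    {"hand": 0.55, "offset": [0, 0, 3], "angular": [0, 0, 0]},
    {"hand": 0.55, "offset": [0, 0, 3], "angular": [0, 0, 0]},
  ],
)

```text
time: 25.75
tool_pos: [0.4557, -0.206, 0.034]
tcp_rot: [0.509, 3.1, -0.0]
wrist_force: [0.5, 0.3, -2.9]
width: 0.638
```

```bash
python3 snap.py w14;python3 -c "
from m import *
D=cam('side')['frame'][180:260,280:400];w=cv2.resize(pickle.load(open('w14.pkl','rb'))['frame'],(480,300))
cv2.imwrite('pics/w14c.png',np.vstack([w,cv2.resize(D,(480,300))]))"
```

```text
25.8 [ 0.4553 -0.2059  0.0337] x yaw 161.34494415463706 tilt [ 3.10695532e-04 -2.72439263e-05 -9.99999951e-01] [-0.47  0.15  2.15 -0.    0.85 -1.72] 0.6387328103718256 [ 0.4  0.5 -4. ]
(array([ 0.38513822, -0.18427705,  0.17565043]), array([ 0.28221189, -0.08939667, -0.95522748]))
```

View pics/w14c.png

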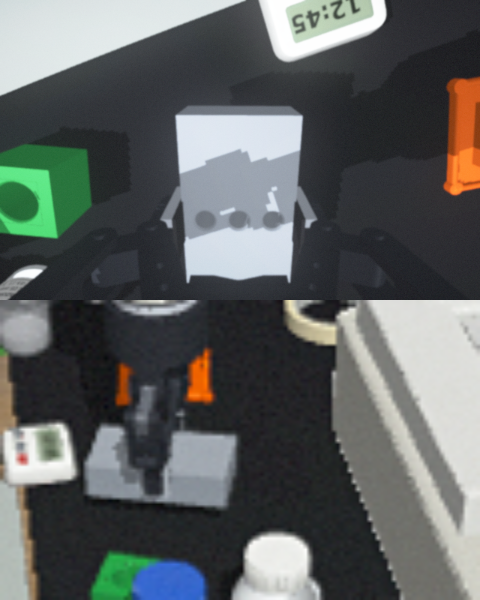

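Block is held level and clear of the table; pictures viewed: 16, so remaining checks are numeric. Carry to the grey tray.

Request:
drive_tool(
  deltas=[
    {"hand": 0.55, "offset": [0, 0, 4], "angular": [0, 0, 0]},
    {"hand": 0.55, "offset": [0, 0, 8], "angular": [0, 0, 0]},
    {"hand": 0.55, "offset": [0.5, 3, 12], "angular": [0, 0, 2]},
    {"hand": 0.55, "offset": [0.5, 8, 12], "angular": [0, 0, 4]},
    {"hand": 0.55, "offset": [0, 13, 12], "angular": [0, 0, 7]},
    {"hand": 0.55, "offset": [-0.5, 18, 12], "angular": [0, 0, 10]},
    {"hand": 0.55, "offset": [-1, 23, 12], "angular": [0, 0, 13]},
    {"hand": 0.55, "offset": [-1.5, 28, 12], "angular": [0, 0, 15.7]},
  ],
)

```text
time: 26.85
tool_pos: [0.4398, 0.0755, 0.1533]
tcp_rot: [-0.079, -3.14, 0.0]
wrist_force: [0.7, 1.0, -2.5]
width: 0.639
```

Request:
drive_tool(
  deltas=[
    {"hand": 0.55, "offset": [-0.7, 5, 0], "angular": [0, 0, 1]},
    {"hand": 0.55, "offset": [-1.5, 10, 0], "angular": [0, 0, 2]},
    {"hand": 0.55, "offset": [-2.3, 15, 0], "angular": [0, 0, 2]},
    {"hand": 0.55, "offset": [-3.2, 20, 0], "angular": [0, 0, 2]},
    {"hand": 0.55, "offset": [-4, 24, 0], "angular": [0, 0, 2]},
    {"hand": 0.55, "offset": [-4.5, 26.5, -3], "angular": [0, 0, 2]},
    {"hand": 0.55, "offset": [-4.5, 26.5, -5], "angular": [0, 0, 2]},
    {"hand": 0.55, "offset": [-4.5, 26.5, -5], "angular": [0, 0, 2]},
  ],
)

```text
time: 27.85
tool_pos: [0.3933, 0.3378, 0.101]
tcp_rot: [-0.025, -3.137, 0.006]
wrist_force: [-0.7, 0.0, -4.0]
width: 0.639
```

```bash
python3 snap.py w15; python3 - <<'E'
from m import *
c=cam("side");pickle.dump(c,open("side2.pkl","wb"))
c=pickle.load(open("w15.pkl","rb"))
print(proj(c,[[.466,.294,.007],[.466,.38,.007],[.33,.296,.007],[.33,.382,.007],[.343,.311,.08],[.343,.367,.08]]).round())
g=cv2.cvtColor(c["frame"],cv2.COLOR_BGR2GRAY)
cv2.imwrite("pics/x.png",g)
for r in(40,80,120,150):print(r,' '.join(str(x) for x in g[r,160:480:8]))
E
```

```text
27.9 [0.3945 0.3383 0.1025] x yaw 179.06007583380594 tilt [ 0.00267315 -0.00222688 -0.99999395] [ 0.66  0.09  2.06 -0.    0.99 -0.89] 0.6384661898956681 [-0.5  0.  -2.6]
(array([0.31967594, 0.33767929, 0.24302811]), array([ 0.29073563, -0.00255769, -0.95684957]))
[[264. 296.]
 [379. 294.]
 [255. 110.]
 [389. 107.]
 [262. 146.]
 [385. 144.]]
40 230 229 231 231 231 231 230 232 231 232 232 233 233 234 233 233 233 233 234 235 234 234 235 234 235 233 235 234 231 233 233 174 184 161 146 144 145 150 155 159
80 232 233 234 232 234 234 235 234 234 234 233 235 234 234 236 235 235 236 236 236 236 236 237 237 235 236 236 235 236 234 235 161 178 171 135 139 187 184 183 132
120 234 235 234 235 236 234 234 234 235 236 235 236 168 152 159 160 155 157 156 155 153 157 153 155 153 154 151 152 142 216 222 178 176 183 185 177 192 128 129 125
150 68 64 67 68 69 70 67 71 70 68 116 123 124 125 123 121 121 123 126 124 121 121 123 123 124 120 121 120 119 118 68 57 57 51 52 49 49 43 47 44
```

```bash
python3 - <<'E'
from m import *
c=pickle.load(open("w15.pkl","rb"));g=cv2.cvtColor(c["frame"],cv2.COLOR_BGR2GRAY)
for col in(275,300,320,345,370):print(col,g[90:150:2,col])
for r in(112,118,124):
    print(r,g[r,240:272:2],g[r,376:404:2])
print(proj(c,[[.326,.339,.007],[.326,.339,0],[.330,.339,.003]]).round())
E
```

```text
275 [237 235 235 235 235 234 176 151 149 134 158 159 160 157 158 159 157 159
 157 158 157 157 156 159 155 149 123 123 123 123]
300 [236 237 237 236 236 234 174 152 149 142 156 155 157 158 156 157 155 158
 156 156 159 157 156 155 152 148 130 124 123 126]
320 [236 236 236 236 236 234 171 150 152 139 158 156 155 155 157 153 157 155
 153 155 154 154 157 154 154 150 126 124 122 123]
345 [236 236 237 236 237 236 170 151 150 139 154 158 153 155 154 154 154 153
 154 153 153 153 155 154 152 147 126 121 122 123]
370 [235 236 236 237 235 234 172 147 151 134 153 156 154 153 153 151 153 152
 152 152 150 151 153 152 149 147 130 120 121 119]
112 [235 235 236 236 235 234 224 180 167 156 152 135 123 145 150 157] [151 156 146 138 147 151 156 156 145 146 144 152 155 152]
118 [236 235 235 235 236 236 236 210 167 137 110 137 153 146 159 155] [152 149 151 152 148 140 144 129 206 219 192 172 160 149]
124 [235 234 236 236 236 236 236 202 164 140 111 136 151 147 156 155] [152 152 152 151 138 140 128 113 211 235 235 236 235 234]
[[322. 102.]
 [322. 102.]
 [322. 108.]]
```

The tray edge lies exactly where predicted (row 102), parallel to the tool. Lowering.

Request:
drive_tool(
  deltas=[
    {"hand": 0.55, "offset": [0, 0, -3], "angular": [0, 0, 0]},
    {"hand": 0.55, "offset": [0, 0, -6], "angular": [0, 0, 0]},
    {"hand": 0.55, "offset": [0, 0, -8], "angular": [0, 0, 0]},
    {"hand": 0.55, "offset": [0, 0, -9.2], "angular": [0, 0, 0]},
    {"hand": 0.55, "offset": [0, 0, -9.5], "angular": [0, 0, 0]},
    {"hand": 0.55, "offset": [0, 0, -9.6], "angular": [0, 0, 0]},
    {"hand": 0.55, "offset": [0, 0, -9.65], "angular": [0, 0, 0]},
    {"hand": 0.55, "offset": [0, 0, -9.65], "angular": [0, 0, 0]},
  ],
)

```text
time: 28.95
tool_pos: [0.396, 0.3395, 0.008]
tcp_rot: [0.026, 3.141, 0.001]
wrist_force: [-0.3, 0.6, -1.0]
width: 0.638
```

Request:
drive_tool(
  deltas=[
    {"hand": 0.55, "offset": [0, 0, -0.05], "angular": [0, 0, 0]},
    {"hand": 0.68, "offset": [0, 0, -0.05], "angular": [0, 0, 0]},
    {"hand": 0.75, "offset": [0, 0, 0], "angular": [0, 0, 0]},
    {"hand": 0.85, "offset": [0, 0, 0.3], "angular": [0, 0, 0]},
    {"hand": 0.95, "offset": [0, 0, 1], "angular": [0, 0, 0]},
    {"hand": 1, "offset": [0, 0, 5], "angular": [0, 0, 0]},
    {"hand": 1, "offset": [0, 0, 10], "angular": [0, 0, 0]},
    {"hand": 1, "offset": [0, 0, 16], "angular": [0, 0, 0]},
  ],
)

```text
time: 29.95
tool_pos: [0.3948, 0.3384, 0.1683]
tcp_rot: [-0.026, -3.14, 0.002]
wrist_force: [0.3, 0.5, -0.2]
width: 0.996
```

Request:
drive_tool(
  deltas=[
    {"hand": 1, "offset": [0, 0, 5], "angular": [0, 0, 0]},
    {"hand": 1, "offset": [2, -2, 9], "angular": [0, 0, 0]},
    {"hand": 1, "offset": [4, -6, 9], "angular": [0, 0, 0]},
    {"hand": 1, "offset": [4, -10, 9], "angular": [0, 0, 0]},
    {"hand": 1, "offset": [4, -10, 9], "angular": [0, 0, 0]},
    {"hand": 1, "offset": [4, -10, 9], "angular": [0, 0, 0]},
  ],
)

```text
time: 30.7
tool_pos: [0.4356, 0.2394, 0.2577]
tcp_rot: [0.027, 3.141, 0.001]
wrist_force: [0.5, -0.0, 0.3]
width: 1.0
```

```bash
python3 snap.py w16; python3 - <<'E'
from m import *
c=pickle.load(open("w16.pkl","rb"));f=c["frame"];H,s,v=cv2.split(cv2.cvtColor(f,cv2.COLOR_BGR2HSV));m=masks(f)
def P(*X):return proj(c,X).round().tolist()
print("pred block top",P([.343,.311,.033],[.343,.367,.033],[.449,.311,.033],[.449,.367,.033]))
print("pred vial foot/top, blue top, orange top",P([.447,.1495,.003],[.447,.1495,.059],[.548,.292,.043],[.480,-.022,.043]))
for k,n in(("w","white"),("b","blue"),("o","orange")):
    for q in cv2.findContours(m[k].astype(np.uint8),0,2)[0]:
        if cv2.contourArea(q)>250:print(n,cv2.boundingRect(q))
p=np.array(P([.396,.339,.033])[0],int)
g=cv2.cvtColor(f,cv2.COLOR_BGR2GRAY);print(g[p[1],::10]);print(g[::10,max(0,min(639,p[0]))])
a=cam("scene");b=cam("side")
# beaker / timer unchanged: difference with the first pictures
for n,x,box in(("scene",a,[(288,240,312,272),(322,224,350,246)]),("side",b,[(276,172,295,197),(278,210,300,232)])):
    o=pickle.load(open(n+".pkl","rb"))["frame"]
    for x0,y0,x1,y1 in box:print(n,cv2.absdiff(o,x["frame"])[y0:y1,x0:x1].mean())
E
```

```text
30.75 [0.4356 0.2397 0.2576] x yaw 179.05588961235412 tilt [-3.53511340e-04  7.48408903e-04 -9.99999657e-01] [ 0.45 -0.09  1.94  0.    1.29 -1.1 ] 0.9957461418096024 [-0.4  0.2 -0.1]
(array([0.3612264 , 0.2386646 , 0.39928725]), array([ 0.29598959,  0.00163239, -0.95523942]))
pred block top [[392.0, 69.0], [449.0, 68.0], [388.0, 175.0], [441.0, 175.0]]
pred vial foot/top, blue top, orange top [[240.0, 170.0], [228.0, 182.0], [369.0, 265.0], [76.0, 212.0]]
white (262, 340, 83, 34)
white (511, 171, 129, 208)
white (214, 145, 54, 53)
white (538, 106, 43, 40)
white (130, 78, 35, 43)
white (385, 67, 64, 108)
white (0, 0, 435, 87)
blue (324, 214, 80, 72)
orange (52, 163, 83, 76)
[252 178  65  62  60  60  60  58  55  58  59  89 111 107 140  61  62  62
  60  63  65  64  67  63  64  68  64  64  62  60  62  57  59  52  59  62
  62 145 151 224 134 203 191 126 225  94  61  57  50  53  53  48  48  46
 151 229 234 229 131 154 153 153 157 151]
[229 230 231 231 233 233 148 223 223 224 225 224 138 222 223 225 224 223
 117  59  54  57  51  53  49  46  51  53  48  53  51  53  48  51  47  50
  52  49  46  38]
scene 17.734375
scene 24.188852813852815
side 6.572631578947369
side 7.630165289256198
```

```bash
python3 - <<'E'
from m import *
for n,bx in(("scene",[(286,240,312,272),(322,224,350,246)]),("side",[(276,172,295,197),(278,210,300,232)])):
    o=pickle.load(open(n+".pkl","rb"))["frame"];x=cam(n)["frame"]
    for x0,y0,x1,y1 in bx:
        r=cv2.matchTemplate(x[y0-8:y1+8,x0-8:x1+8],o[y0:y1,x0:x1],cv2.TM_CCOEFF_NORMED);print(n,cv2.minMaxLoc(r)[1::2])
    print("noise",cv2.absdiff(o,x)[150:160,230:260].mean())
c=pickle.load(open("w4.pkl","rb"));d=pickle.load(open("w13.pkl","rb"));e=pickle.load(open("w1.pkl","rb"))
print("timer w1,w13",onz(e,370,22,.02),onz(d,387,43,.02))
E
```

```text
scene (0.9818757772445679, (8, 8))
scene (0.9812580943107605, (8, 8))
noise 98.44111111111111
side (0.997516930103302, (8, 8))
side (0.9987664222717285, (8, 8))
noise 6.713333333333333
timer w1,w13 [ 0.37312384 -0.13046475  0.02      ] [ 0.37036026 -0.12974133  0.02      ]
```

Beaker and timer haven't moved (template match at zero shift). Handing in.

```bash
python3 -c "
from workcell import bot
print(bot.finish_job())"
```

```text
the job is handed in; nothing more can be done
None
```

I took the stack apart in the order asked and handed the job in at about 31 s, with the gripper clear of everything. The vial stands in the white dish, the orange and blue blocks lie in their own trays, and the big block lies in the grey tray along its long side.

- **Positions:** in the last wrist picture the big block matched its predicted outline to within a few pixels. The vial and dish, the blue block and the orange block also appeared where expected.
- **Bystanders:** the beaker and timer matched the first pictures at zero shift (0.98 to 0.999). A plain difference of the scene pictures came out high there. I put that down to the arm's shadow and occlusion, as the side view showed only noise.
- **Not viewed:** all 16 pictures were used up before the big block went into the grey tray. That placing and the final state were therefore checked only by numbers. No placing check failed.

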